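# Lock the press-and-twist cap on the lime jar

### The arm

A 7-joint arm with a two-finger parallel gripper is mounted at the origin on the work surface. World frame = base frame: x ahead of the robot, y to its left, z up, the work surface at z = 0. Lengths are in m, angles in rad, forces in N, time in s.
With the tool pointing down it reaches from about 0.35 to 0.9 m from the base axis. Payload 8.1 kg.
Tool frame: the origin (TCP) lies midway between the tips of the shut fingers; the grasp point (between the pads) lies arm.tcp_to_grasp behind it (arm.tcp_to_grasp is the distance from the TCP to the grasp point, in m); z points along the fingers, y is the line along which they close (so a half turn about z gives the same grasp; the last joint's range is limited). The gripper opens to 92 mm and grips with 3 to 60 N. Pads are 19 mm wide; open, the fingers measure 130 mm over their backs; the gripper's body (75 mm by 190 mm) begins 47 mm behind the grasp point.
Start: joints at [1.208, 0.434, 0.025, 1.573, -0.012, 1.134, -0.075], TCP at [0.161, -0.604, 0.227] pointing down, gripper open.
Joint ranges: [-2.62, 2.62], [-0.44, 2.09], [-1.27, 1.32], [0.08, 2.57], [-1.32, 4.46], [0.12, 2], [-2.74, 2.74]. Speed limits (rad/s): [2.22, 2.22, 3.01, 3.01, 3.14, 3.14, 3.14].

### API

Orientations are given as a rotation vector (axis times angle).
In Python, from cell import observe, get_image, arm gives the robot as it stands. The module is installed in compiled form; this text tells all that it offers.
- The arm moves only by the tool drive_tool, never from a script. Its argument "steps" is a list of rows, each a list of 5 numbers: the closure, from 0 (fully open) to 1 (shut), then the shift along the world's x, y, z in mm, then the turn about the world's z in rad. In form: [[hand, x, y, z, roll], ...]. A call has 1 to 20 rows; each row shifts and turns the commanded pose from where the row before left it; what a row does not reach is not made up. A row lasts 1/12 s, in which the tool goes at most 41.7 mm and 7.16 degrees, less where a joint would pass 70% of its speed; a pose out of reach is approached as far as the arm can. A call with a gripper value outside its range is refused whole. The fingers move at their own pace and stop on an object; "grip_force" is the grip in N (left out, the last holds). Time passes only in rows, so rows that do not move let the fingers close. It gives the time, the measured TCP pose, the force, the opening and the grip force at its end, in the units of the state.
- observe(): the state, without advancing time (a new reading comes with each control period).
- get_image(name): name is "side" or "top" or "wrist"; returns a dict with "image" (420x560x3 uint8, red, green, blue), "vfov" (degrees; the focal length in pixels is half the picture's height over the tangent of half this angle, whatever the lens; pixels are square), "cx", "cy" (the principal point, pixels), "k1" (the pictures are not rectified: a ray, as slopes to the right and down, at radius r is drawn at 1 + k1 r^2 times it, then the intrinsics apply), "xyz" and "attitude" of the camera in the world. Camera axes: x right, y down, z forward; pixel columns grow to the right and rows downward; lengths in m; the calibration is good to about 2 mm. A picture is of the moment at which its call begins. There is no depth.
- arm.sign_off(): hands the job in; it is judged then, once.
The state is a dict: "clock": time; "joints": joint angles; "dq": joint speeds; "joint_efforts": joint torques, N m; "position": TCP position; "ee_rot": TCP orientation; "force": force on the tool from outside, world axes, zero at the start; "ft_torque": the same for the moment, N m; "width": opening from 0.0 (shut) to 1.0 (fully open); "gripper_force": force on a finger pad.
Only numpy, scipy, OpenCV 4.12 (cv2) and the standard library are available. Lean on these libraries where they do the work, as an engineer would, in place of code of your own. Each camera call takes 0.05 s, during which the arm holds its last target. There are 200 camera calls.

### The job

Close the open lime jar that stands in the cradle: put the eight-sided cap on its neck with the cap's lugs going down through the gaps in the neck's collar, press it down against the spring seal and twist it clockwise until it is locked at the stop, then let go. The rib on the cap should then line up with the two ridges on the jar's shoulder; leave the other things on the bench where they are.

Things in the scene. Friction and masses are not known exactly. Their poses are not given: they have to be found in the camera images.
- neck (a point): Open jar's neck: on the jar's upright axis at the top face of its collar, 134 mm above the bench; z up, x (and -x) is the locked direction. White jar, 84 mm diameter, fixed in a square cradle 112 mm wide. Collar: two ears, outer radius 23 mm, 5 mm thick, on a core of radius 17 mm that rises 5 mm above them. The shoulder is 40 mm below this point.
- gap (a point): Middle of one of the two opposite gaps between the collar's ears (the other is across the axis), at the ears' outer edge and top, axes as the neck's. Each gap is 70 degrees wide; its middle is 65 degrees counter-clockwise, seen from above, of the neck's x or -x. Cap lugs go down only through the gaps.
- ridge (a point): Top middle of one of two opposite straight ridges on the jar's shoulder (5 mm wide, 11 mm long, 36 mm from the axis) that mark the locked direction. Under the ears, clockwise from each gap: a hook 3 mm deep, then a 40 degree pocket whose middle is the locked direction (a lug has about 5 degrees of play each way), then an end stop 8 mm deep.
- seal (a joint): Black spring-loaded rubber seal disc (24 mm diameter) on top of the core: 0 = up, its top 19 mm above the collar's top; grows to 0.014 m as it is pressed down to its end. About 4 N to start, 9 N at the end; with the cap locked it reads about 0.008.
- cap_center (a point): Cap's centre, on its axis 13.5 mm above its lower rim, z up. Grey plastic, right way up on the bench, 27 mm tall, about 45 g. Eight flat sides, 56 mm across, facing its x, y and 45 degree directions; grip it across two flats. Hollow: 25 mm inner radius, 22 mm deep to the top plate. The same after a half turn.
- lug (a point): Inner face of one of the cap's two opposite inner lugs, near the lower rim on its x axis, 19 mm from its axis; lug 10 mm wide, 5 mm thick, its top 7.5 mm below the cap's centre. To pass under the hooks the cap's centre must be at least 0.5 mm below the neck point; when locked and let go the spring holds it 2.5 mm above the neck point.
- rib (a point): Top middle of the straight rib across the cap's top (46 x 8 mm, 5 mm high); it runs along the cap's x axis, over both lugs. With the cap resting on the raised seal and its lugs just entering the gaps, the cap's centre is about 10 mm above the neck point; pressed fully down it is 3.5 mm below it.
- lid_center (a point): Bystander: plain round grey lid, 80 mm diameter, 18 mm thick, no rib, lying on the bench; this point is its centre.
- jug: Bystander: translucent jug with a handle, 110 mm diameter, 160 mm tall; origin under its centre.
- closed_jar: Bystander: white jar already closed, 70 mm diameter, 110 mm tall, standing free; origin under its centre.
- pot: Bystander: terracotta pot, 70 mm wide, 65 mm tall; origin under its centre.
- fitting: Bystander: steel hose fitting, 34 mm diameter, 36 mm tall; origin under its centre.
Things that resemble listed ones, but are neither listed nor needed, are in the scene too. What is shaped like the part that bears cap_center but pink or red is not meant.

How it is judged:
By the outcome, as a careful person would: the job done as asked, in the order asked, and still so for the second after the job is handed in, with the robot touching nothing.
It also fails if it takes over 46 s, if anything falls off the work surface, if the arm or the gripper's body presses on something with over 40 N, if the wrist force passes 120 N, or if a joint passes its speed limit or range.

## Working session

There is one attempt and no reset: what is moved stays moved. The work goes in short steps, Python scripts to look and compute and a tool call to move; the robot and the scene stay as the last step left them, time stands still between calls to the robot, and variables do not carry over. Pictures are saved under pics/ and viewed, at most 10 in all, crops included, and the job is handed in when it is done.

Besides the shell and the picture viewer there is one more tool, called after "Emit:" by a JSON object that holds its "name" and its "arguments". drive_tool: Moves the arm, as the interface text tells. Its arguments: {"type":"object","properties":{"steps":{"type":"array"},"grip_force":{"type":"number"}},"required":["steps"]}

```bash
mkdir -p pics; cat > h.py <<'E'
import numpy as np, cv2
from scipy.spatial.transform import Rotation as R
from cell import observe,get_image,arm
def cam(n):
    d=get_image(n); im=np.asarray(d["image"]); h=im.shape[0]
    d["f"]=h/2/np.tan(np.radians(d["vfov"])/2)
    a=np.array(d["attitude"]); d["Rm"]=a if a.shape==(3,3) else R.from_rotvec(a).as_matrix()
    return d
def ray(d,u,v):
    p=np.array([(u-d["cx"])/d["f"],(v-d["cy"])/d["f"]]); q=p.copy()
    for _ in range(30): q=p/(1+d["k1"]*(q@q))
    return d["Rm"]@np.array([q[0],q[1],1.])
def onz(d,u,v,z):
    r=ray(d,u,v); c=np.array(d["xyz"]); return c+r*(z-c[2])/r[2]
def proj(d,P):
    x=d["Rm"].T@(np.array(P)-np.array(d["xyz"])); q=x[:2]/x[2]
    q=q*(1+d["k1"]*(q@q)); return q*d["f"]+[d["cx"],d["cy"]]
def save(d,n): cv2.imwrite("pics/"+n,cv2.cvtColor(np.asarray(d["image"]),cv2.COLOR_RGB2BGR))
E
python3 - <<'E'
from h import *
import pickle
ds={}
for n in("top","side"):
    d=cam(n); ds[n]=d; save(d,n+"0.png"); print(n,{k:np.round(d[k],3).tolist() for k in d if k not in("image",)})
pickle.dump(ds,open("d0.pkl","wb"))
print(arm.tcp_to_grasp,observe())
E
```

```text
top {'vfov': 54.674, 'cx': 276.69, 'cy': 211.536, 'k1': -0.008, 'xyz': [0.473, 0.04, 1.077], 'attitude': [-2.19, 2.159, -0.066], 'f': 406.22, 'Rm': [[0.015, -0.997, 0.077], [-1.0, -0.014, 0.017], [-0.016, -0.077, -0.997]]}
side {'vfov': 53.754, 'cx': 281.894, 'cy': 208.986, 'k1': -0.01, 'xyz': [0.147, -0.465, 0.905], 'attitude': [-2.371, 0.8, -0.282], 'f': 414.348, 'Rm': [[0.795, -0.476, 0.376], [-0.607, -0.629, 0.485], [0.006, -0.614, -0.789]]}
0.0188 {'clock': 0.1, 'joints': array([ 1.20841188,  0.43513456,  0.02493575,  1.57398203, -0.01159023,
        1.13399868, -0.07509575]), 'dq': array([ 0.0011349 , -0.00264817, -0.00035217, -0.00162949,  0.00025209,
       -0.00129636, -0.00100946]), 'joint_efforts': array([ 3.20300940e-03, -6.69129467e+01,  9.88035388e-01, -3.15146041e+01,
       -6.06016908e-02,  3.75270413e-02,  3.81807627e-05]), 'position': array([ 0.16039831, -0.60360504,  0.22604397]), 'ee_rot': array([-3.11379813e+00, -4.06706429e-01,  4.63573709e-04]), 'force': array([-0.04877716,  0.10318488,  0.68750508]), 'ft_torque': array([ 0.00366836, -0.01770913,  0.01185794]), 'gripper_force': 0.0, 'width': 1.0003306240708445}
```

View pics/top0.png

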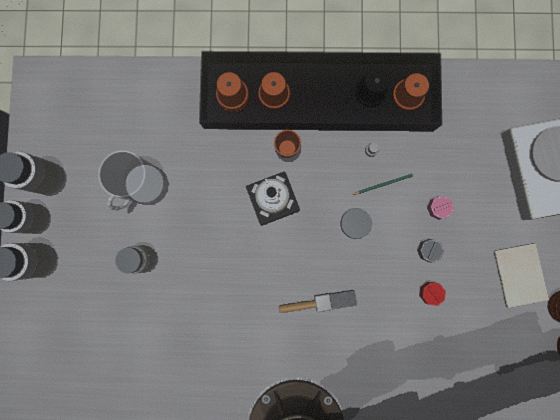

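View pics/side0.png

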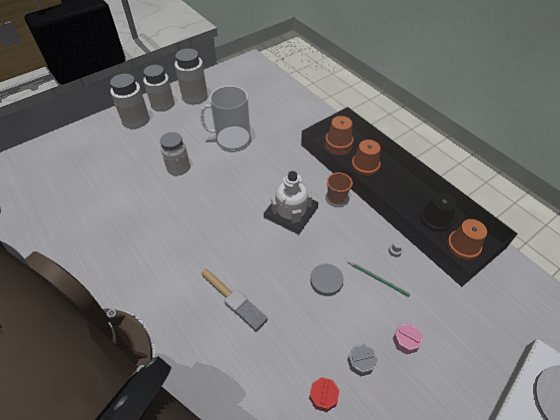

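The top view shows these candidates:
- grey eight-sided cap with a rib at (431,251)
- pink cap at (441,208) and red cap at (433,294), both excluded by colour
- plain round lid at (356,223), a bystander

The grey ribbed one fits. The open jar is at (273,195) in the top view and (292,200) in the side view. I'll confirm these in an enlarged crop.

```bash
python3 - <<'E'
from h import *
import pickle
ds=pickle.load(open("d0.pkl","rb"))
t=cv2.cvtColor(np.asarray(ds["top"]["image"]),cv2.COLOR_RGB2BGR); s=cv2.cvtColor(np.asarray(ds["side"]["image"]),cv2.COLOR_RGB2BGR)
def crop(i,u,v,w): return cv2.resize(i[v-w:v+w,u-w:u+w],(390,290) if 0 else (300,300),interpolation=cv2.INTER_CUBIC)
cv2.imwrite("pics/crop1.png",np.vstack([np.hstack([crop(t,431,251,20),crop(t,273,195,30)]),np.hstack([crop(s,363,359,20),crop(s,292,200,32)])]))
d=ds["top"]
for (u,v,z) in((431,251,.027),(273,195,.134)): print(onz(d,u,v,z))
d=ds["side"]
for (u,v,z) in((363,357,.027),(292,180,.150)): print(onz(d,u,v,z))
print(R.from_rotvec(observe()["ee_rot"]).as_matrix().round(3))
E
```

```text
[ 0.4575926  -0.33932728  0.027     ]
[0.58394313 0.06500467 0.134     ]
[ 0.46260855 -0.3416602   0.027     ]
[0.58175545 0.05611811 0.15      ]
[[ 0.966  0.257 -0.   ]
 [ 0.257 -0.966  0.001]
 [-0.    -0.001 -1.   ]]
```

View pics/crop1.png

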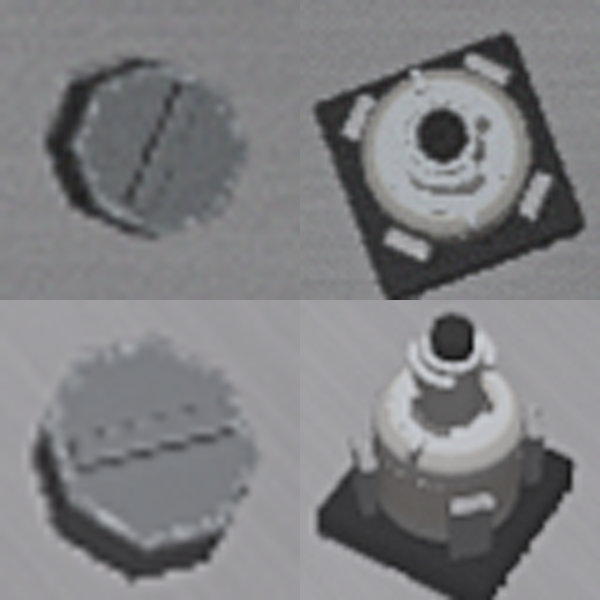

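The crop confirms it: top-left and bottom-left show the grey ribbed octagon, about -23° in world yaw. The right panels show the open jar with its black seal and the ridges at about +21°. I'll go above the cap with the fingers turned square to the rib, which leaves range for the twist.

Emit:
{"name": "drive_tool", "arguments": {"steps": [[0, 15, 13, -1, 0.124], [0, 15, 13, -1, 0.124], [0, 15, 13, -1, 0.124], [0, 15, 13, -1, 0.124], [0, 15, 13, -1, 0.124], [0, 15, 13, -1, 0.124], [0, 15, 13, -1, 0.124], [0, 15, 13, -1, 0.124], [0, 15, 13, -1, 0.124], [0, 15, 13, -1, 0.124], [0, 15, 13, -1, 0.124], [0, 15, 13, -1, 0.124], [0, 15, 13, -1, 0.124], [0, 15, 13, -1, 0.124], [0, 15, 13, -1, 0.124], [0, 15, 13, -1, 0.124], [0, 15, 13, -1, 0.124], [0, 15, 13, -1, 0.124], [0, 15, 13, -1, 0.124], [0, 13, 17, -1, 0.124]]}}

```text
clock: 1.77
position: [0.459, -0.34, 0.2063]
ee_rot: [-0.619, -3.08, -0.0]
force: [0.5, -1.8, 0.2]
width: 1.002
gripper_force: 0.0
```

```bash
python3 - <<'E'
from h import *
import pickle
d=cam("wrist"); save(d,"w1.png"); pickle.dump(d,open("w1.pkl","wb")); print(d["xyz"],d["f"],d["k1"],d["Rm"].round(2))
o=observe(); print(o["clock"],o["position"],o["joints"].round(3)); print(R.from_rotvec(o["ee_rot"]).as_matrix().round(3))
print(proj(d,[.458,-.34,.03]))
E
```

```text
[ 0.3820035  -0.3092188   0.36443383] 292.1004971022372 -0.017188630089354052 [[ 0.39  0.88  0.28]
 [ 0.92 -0.37 -0.12]
 [-0.    0.3  -0.95]]
1.8167 [ 0.46192707 -0.33490986  0.2064029 ] [ 0.988  0.442 -0.631  1.696  0.284  1.096  1.461]
[[-0.928  0.373  0.002]
 [ 0.373  0.928  0.003]
 [-0.     0.003 -1.   ]]
[282.04664112 190.10400015]
```

View pics/w1.png

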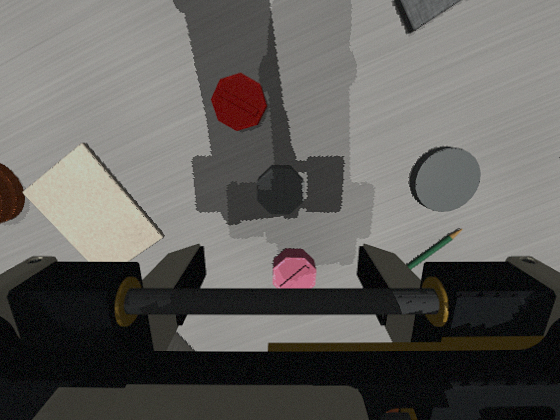

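The wrist view shows the grey cap at about (281,190), in the gripper's shadow. Red is at (239,101), pink at (294,270), and the round lid at (445,179). I'll measure the cap here and in the top view.

```bash
python3 - <<'E'
from h import *
import pickle
d=pickle.load(open("w1.pkl","rb")); t=pickle.load(open("d0.pkl","rb"))["top"]
# rectify onto plane z via remap: world patch, 0.25mm/px
def patch(d,c,z,half,mm):
    n=int(2*half/mm); A=np.zeros((n,n,2),np.float32)
    for i in range(n):
        for j in range(n): A[i,j]=proj(d,[c[0]+half/1e3-i*mm/1e3 if 0 else c[0]+(half-i*mm)/1e3,c[1]+(half-j*mm)/1e3,z])
    g=cv2.cvtColor(np.asarray(d["image"]),cv2.COLOR_RGB2GRAY)
    g=cv2.remap(g,A[...,0],A[...,1],cv2.INTER_CUBIC).astype(float)
    lo,hi=np.percentile(g,[1,97]); return (np.clip((g-lo)/(hi-lo),0,1)*255).astype(np.uint8)
a=patch(t,(.46,-.34),.027,40,.2); b=patch(d,(.46,-.34),.027,40,.2)
cv2.imwrite("pics/patch1.png",np.hstack([a,b]))
E
```

```text
(no output)
```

View pics/patch1.png

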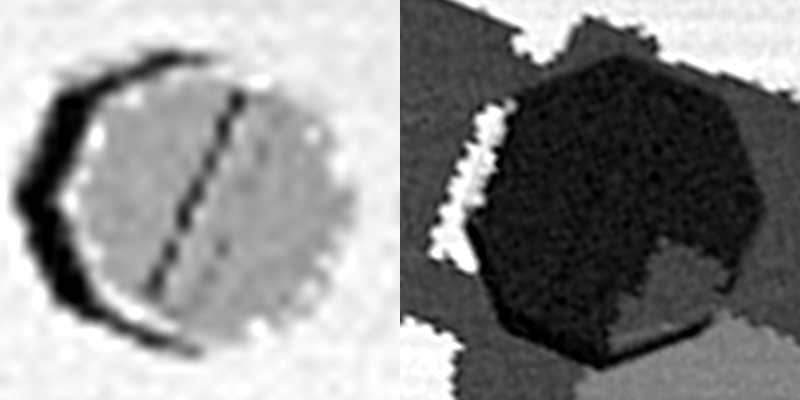

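The patches agree: the cap centre is at about (0.4585, -0.343), 56–59 mm across, with the rib at about -23°. I'll descend part way, then check the pose.

Emit:
{"name": "drive_tool", "arguments": {"steps": [[0, 0, -3, -40, -0.02], [0, 0, 0, -40, 0], [0, 0, 0, -40, 0], [0, 0, 0, -20, 0], [0, 0, 0, 0, 0], [0, 0, 0, 0, 0]], "grip_force": 30}}

```text
clock: 2.32
position: [0.4579, -0.3426, 0.0661]
ee_rot: [-0.658, -3.07, -0.002]
force: [0.7, -1.1, -0.2]
width: 0.999
gripper_force: 0.0
```

```bash
python3 - <<'E'
from h import *
o=observe(); m=R.from_rotvec(o["ee_rot"]).as_matrix(); print(o["clock"],o["position"],np.degrees(np.arctan2(m[1,1],m[0,1])),o["force"])
E
```

```text
2.3167 [ 0.45792981 -0.34260904  0.06611886] 65.82026240548154 [ 0.72630164 -1.05214258 -0.16197273]
```

Emit:
{"name": "drive_tool", "arguments": {"steps": [[0, 0, 0, -35, 0.02], [0, 0, 0, -20, 0], [0, 0, 0, -7, 0], [0, 0, 0, 0, 0], [1, 0, 0, 0, 0], [1, 0, 0, 0, 0], [1, 0, 0, 0, 0], [1, 0, 0, 0, 0], [1, 0, 0, 0, 0], [1, 0, 0, 0, 0], [1, 0, 0, 0, 0], [1, 0, 0, 0, 0]], "grip_force": 30}}

```text
clock: 3.32
position: [0.4588, -0.3431, 0.0052]
ee_rot: [0.627, 3.078, -0.0]
force: [-1.4, -0.4, 5.8]
width: 0.604
gripper_force: 30.0
```

```bash
python3 - <<'E'
from h import *
import pickle
o=observe(); m=R.from_rotvec(o["ee_rot"]).as_matrix(); print(o["clock"],o["position"],np.degrees(np.arctan2(m[1,1],m[0,1])),o["force"],o["width"],o["gripper_force"])
ds=pickle.load(open("d0.pkl","rb"))
def patch(d,c,z,half,mm):
    n=int(2*half/mm); A=np.zeros((n,n,2),np.float32)
    for i in range(n):
        for j in range(n): A[i,j]=proj(d,[c[0]+(half-i*mm)/1e3,c[1]+(half-j*mm)/1e3,z])
    return cv2.remap(cv2.cvtColor(np.asarray(d["image"]),cv2.COLOR_RGB2BGR),A[...,0],A[...,1],cv2.INTER_CUBIC)
# jar: rectified at ridge(shoulder) height in top, seal top height in both
c=(.582,.062)
cv2.imwrite("pics/jar.png",np.hstack([patch(ds["top"],c,.096,50,.25),patch(ds["side"],c,.134,50,.25)]))
for n in("top","side"):
    d=ds[n]; g=np.asarray(d["image"]).max(2); u0,v0=proj(d,[*c,.153]).astype(int)
    sub=(g[v0-14:v0+14,u0-14:u0+14]<60).astype(np.uint8)
    k,l,s,ce=cv2.connectedComponentsWithStats(sub)
    for i in range(1,k):
        if s[i,4]>20: print(n,ce[i]+[u0-14,v0-14],s[i],onz(d,*(ce[i]+[u0-14,v0-14]),.152))
E
```

```text
3.3167 [ 0.45875277 -0.34312799  0.00517169] 66.97635092314903 [-1.37628614 -0.3609522   5.79233545] 0.6037163833958592 29.994959235191345
top [271.06060606 191.62121212] [ 7  7  9 10 66] [0.58956376 0.06909848 0.152     ]
side [292.27272727 176.05454545] [12  9  9  9 55] [0.58917972 0.06453683 0.152     ]
```

View pics/jar.png

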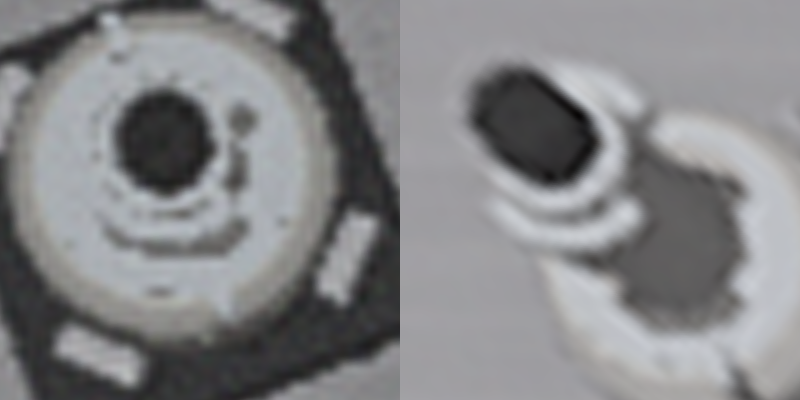

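Gripped: opening 55.5 mm at 30 N. In the patch, the jar's ridges are at (108,22) and (218,300), so the locked direction is about +21.3°. The axis is at about (0.589, 0.068). I'll lift and carry the cap to a look-out point beside the jar, turned to the entry angle.

Emit:
{"name": "drive_tool", "arguments": {"steps": [[1, 0, 0, 20, 0], [1, 0, 0, 30, 0], [1, 0, 0, 30, -0.05], [1, 11, 29, 14, -0.1], [1, 11, 29, 14, -0.1], [1, 11, 29, 14, -0.1], [1, 11, 29, 14, -0.1], [1, 11, 29, 14, -0.1], [1, 11, 29, 14, -0.1], [1, 11, 29, 14, -0.1], [1, 11, 29, 14, -0.1], [1, 11, 29, 14, -0.1], [1, 11, 29, 14, -0.1], [1, 11, 29, 14, -0.1], [1, 4, 14, 1, -0.08], [1, 0, 0, 0, 0], [1, 0, 0, 0, 0], [1, 0, 0, 0, 0]]}}

```text
clock: 4.82
position: [0.583, -0.0111, 0.2391]
ee_rot: [-2.287, -2.153, 0.002]
force: [0.4, -0.4, -0.9]
width: 0.607
gripper_force: 30.0
```

```bash
python3 - <<'E'
from h import *
import pickle
o=observe(); m=R.from_rotvec(o["ee_rot"]).as_matrix(); print(o["clock"],o["position"],np.degrees(np.arctan2(m[1,1],m[0,1])),o["force"],o["width"],o["joints"].round(2))
d=cam("wrist"); pickle.dump(d,open("w2.pkl","wb")); print(d["xyz"],proj(d,[.589,.068,.134]))
save(d,"w2.png")
E
```

```text
4.8167 [ 0.58295845 -0.01109864  0.23909875] -3.447981594589956 [ 0.36011032 -0.37148058 -0.94373024] 0.607135491751261 [ 0.21  0.39 -0.39  1.63  0.16  1.15 -0.28]
[0.58663608 0.06991959 0.39712728] [284.1369595  118.86301946]
```

View pics/w2.png

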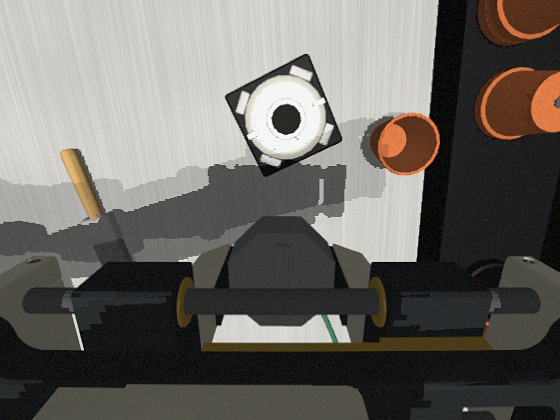

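The wrist view shows the open jar from almost straight above, with its axis at about (286,119). The cap is held square at about (282,270). I'll measure the seal and ridges here.

```bash
python3 - <<'E'
from h import *
import pickle
d=pickle.load(open("w2.pkl","rb")); im=np.asarray(d["image"]); g=im.max(2)
# seal
u0,v0=264,98; k,l,s,ce=cv2.connectedComponentsWithStats((g[v0:v0+44,u0:u0+44]<70).astype(np.uint8))
for i in range(1,k):
    if s[i,4]>50: print("seal",ce[i]+[u0,v0],s[i],onz(d,*(ce[i]+[u0,v0]),.153))
# cradle
m=np.zeros_like(g); m[40:190,210:350]=((g[40:190,210:350]<60)*255); 
cs,_=cv2.findContours(m,0,2); c=max(cs,key=cv2.contourArea); 
b=cv2.boxPoints(cv2.minAreaRect(c)); print("cradle px",b)
for z in (.0,.01): print([onz(d,*p,z)[:2].round(4).tolist() for p in b])
c=(.589,.068)
def patch(d,c,z,half,mm):
    n=int(2*half/mm); A=np.zeros((n,n,2),np.float32)
    for i in range(n):
        for j in range(n): A[i,j]=proj(d,[c[0]+(half-i*mm)/1e3,c[1]+(half-j*mm)/1e3,z])
    g=cv2.remap(cv2.cvtColor(im,cv2.COLOR_RGB2GRAY),A[...,0],A[...,1],cv2.INTER_CUBIC).astype(float)
    return (np.clip((g-130)/(255-130),0,1)**3*255).astype(np.uint8)
cv2.imwrite("pics/jar2.png",np.hstack([patch(d,c,.096,50,.25),patch(d,c,.134,50,.25)]))
E
```

```text
seal [285.83255814 118.90232558] [  8   7  29  29 645] [0.59018073 0.06802668 0.153     ]
cradle px [[223.18098   93.25497 ]
 [306.51984   52.776093]
 [347.61627  137.38638 ]
 [264.2774   177.86526 ]]
[[0.5147, 0.1029], [0.622, 0.1429], [0.6728, 0.0386], [0.5584, -0.0091]]
[[0.5165, 0.1021], [0.6211, 0.141], [0.6707, 0.0394], [0.5591, -0.0071]]
```

View pics/jar2.png

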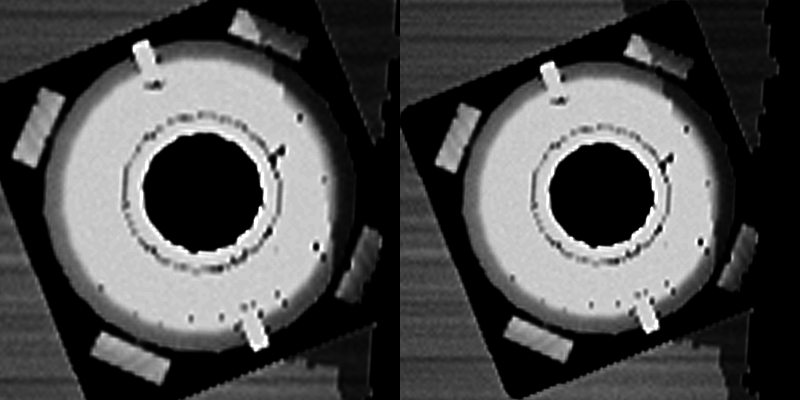

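The ridges are at (147,61) and (255,327) in the left patch, 71.8 mm apart against 72 expected. That gives the axis at (0.5904, 0.068), matching the seal, and a locked direction of 22.1°. The entry tool yaw is then about -3°. I'll move over the neck and lower.

Emit:
{"name": "drive_tool", "arguments": {"steps": [[1, 2, 20, 0, 0.01], [1, 2, 25, 0, 0], [1, 2, 25, 0, 0], [1, 1.4, 9.1, -10, 0], [1, 0, 0, -30, 0], [1, 0, 0, -30, 0], [1, 0, 0, -20, 0], [1, 0, 0, 0, 0], [1, 0, 0, 0, 0], [1, 0, 0, 0, 0]]}}

```text
clock: 5.7
position: [0.5915, 0.0683, 0.1507]
ee_rot: [2.278, 2.162, 0.001]
force: [0.6, -0.0, -0.5]
width: 0.606
gripper_force: 30.0
```

```bash
python3 - <<'E'
from h import *
import pickle
o=observe(); m=R.from_rotvec(o["ee_rot"]).as_matrix(); print(o["clock"],o["position"],np.degrees(np.arctan2(m[1,1],m[0,1])),o["force"],o["ft_torque"],o["width"])
d=pickle.load(open("w2.pkl","rb"))
y=np.radians(-3.4); tx=np.array([-np.sin(y),np.cos(y)])
for a in(28,):
  for z in(.234,.2608): print(proj(d,[*(np.array([.583,-.0111])+a/1e3*tx),z]))
g=np.asarray(d["image"]).max(2); print(g[205:245:2,282].tolist())
E
```

```text
5.7 [0.59152628 0.06829588 0.15071241] -2.981614314946079 [ 0.58319285 -0.01798845 -0.51249993] [ 0.01658833 -0.17753825 -0.05601237] 0.605966887904045
[283.35597019 211.41461106]
[283.7215953  228.00698415]
[82, 83, 83, 84, 83, 118, 45, 55, 51, 50, 57, 54, 52, 48, 52, 59, 59, 61, 61, 47]
```

```bash
python3 - <<'E'
from h import *
import pickle
d=pickle.load(open("w2.pkl","rb"))
im=np.asarray(d["image"]).astype(float).mean(2)
print([(r,round(im[r,268:280].mean()),round(im[r,288:298].mean())) for r in range(210,262)])
y=np.radians(-3.4); tx=np.array([-np.sin(y),np.cos(y)]); ty=np.array([np.cos(y),np.sin(y)])
P=np.array([.583,-.0111])
for z in(.234,.256,.261):print(z,[proj(d,[*(P+a*tx+b*ty),z]).round(1).tolist() for a,b in((.028,-.0116),(.028,.0116),(.0116,.028),(.0116,-.028),(.023,0))])
c=im[205:300,210:350]; c=np.clip((c-25)/60,0,1)*255
cv2.imwrite("pics/cap2.png",cv2.resize(c.astype(np.uint8),None,fx=5,fy=5,interpolation=cv2.INTER_CUBIC))
E
```

```text
[(210, 80, 86), (211, 82, 85), (212, 81, 110), (213, 81, 113), (214, 80, 113), (215, 90, 115), (216, 58, 66), (217, 47, 46), (218, 49, 49), (219, 50, 48), (220, 49, 50), (221, 49, 49), (222, 49, 48), (223, 50, 49), (224, 50, 48), (225, 49, 51), (226, 50, 49), (227, 48, 49), (228, 49, 49), (229, 50, 49), (230, 49, 51), (231, 50, 48), (232, 48, 49), (233, 52, 51), (234, 59, 58), (235, 58, 58), (236, 57, 58), (237, 57, 57), (238, 57, 57), (239, 58, 56), (240, 57, 58), (241, 58, 58), (242, 57, 58), (243, 54, 56), (244, 53, 55), (245, 53, 55), (246, 54, 55), (247, 57, 58), (248, 57, 56), (249, 58, 57), (250, 57, 56), (251, 56, 58), (252, 56, 57), (253, 57, 56), (254, 58, 57), (255, 56, 57), (256, 57, 56), (257, 57, 57), (258, 57, 55), (259, 57, 57), (260, 57, 57), (261, 57, 56)]
0.234 [[263.6, 211.4], [303.1, 211.4], [329.6, 237.2], [237.0, 237.2], [283.3, 219.4]]
0.256 [[261.1, 224.6], [306.1, 224.6], [336.1, 253.4], [231.1, 253.5], [283.6, 233.6]]
0.261 [[260.5, 228.2], [307.0, 228.1], [337.9, 257.7], [229.5, 257.8], [283.7, 237.4]]
```

View pics/cap2.png

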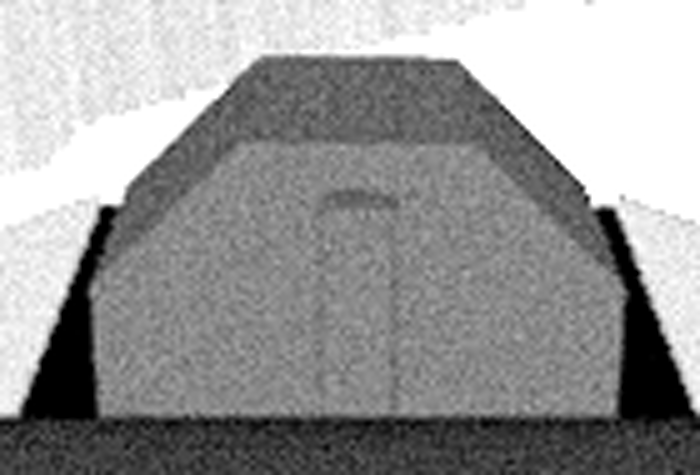

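The crop shows the rim edge at row 216 and the top edge at row 233. Both are about 5 px lower than predicted, so the cap sits about 2.7 mm toward -tool x in the grip. I'll correct for this (y +2.4 mm, x -0.6 mm), then lower gently and check the force.

Emit:
{"name": "drive_tool", "arguments": {"steps": [[1, -0.6, 2.4, -3, 0], [1, 0, 0, -4, 0], [1, 0, 0, -4, 0], [1, 0, 0, -3, 0], [1, 0, 0, -2, 0], [1, 0, 0, -2, 0], [1, 0, 0, 0, 0], [1, 0, 0, 0, 0]]}}

```text
clock: 6.37
position: [0.5905, 0.0715, 0.132]
ee_rot: [2.277, 2.164, 0.0]
force: [-2.1, -0.5, 4.7]
width: 0.605
gripper_force: 30.0
```

```bash
cat > s.py <<'E'
from h import *
o=observe(); m=R.from_rotvec(o["ee_rot"]).as_matrix(); print(o["clock"],o["position"].round(4),np.degrees(np.arctan2(m[1,1],m[0,1])).round(2),o["force"].round(2),o["ft_torque"].round(2),o["width"].round(4))
E
python3 s.py
```

```text
Traceback (most recent call last):
  File "s.py", line 2, in <module>
    o=observe(); m=R.from_rotvec(o["ee_rot"]).as_matrix(); print(o["clock"],o["position"].round(4),np.degrees(np.arctan2(m[1,1],m[0,1])).round(2),o["force"].round(2),o["ft_torque"].round(2),o["width"].round(4))
                                                                                                                                                                                              ^^^^^^^^^^^^^^^^
AttributeError: 'float' object has no attribute 'round'
```

4.7 N is what the seal alone would give, so the lugs are in the gaps. I'll press on.

Emit:
{"name": "drive_tool", "arguments": {"steps": [[1, 0, 0, -2, 0], [1, 0, 0, -2, 0], [1, 0, 0, -2, 0], [1, 0, 0, -2, 0], [1, 0, 0, -1.5, 0], [1, 0, 0, 0, 0], [1, 0, 0, 0, 0]], "grip_force": 40}}

```text
clock: 6.95
position: [0.5905, 0.0715, 0.1228]
ee_rot: [2.277, 2.164, 0.001]
force: [-2.0, -1.1, 7.8]
width: 0.605
gripper_force: 40.0
```

```bash
sed -i 's/o\["width"\].round(4)/o["width"]/' s.py; python3 s.py
```

```text
6.95 [0.5905 0.0715 0.1228] -2.93 [-2.03 -1.07  7.79] [-0.16  0.42  0.  ] 0.6053500786871641
```

Centre is about 3 mm below the neck point at 7.8 N, so it's fully pressed. Now I'll twist clockwise.

Emit:
{"name": "drive_tool", "arguments": {"steps": [[1, 0, 0, 0, -0.08], [1, 0, 0, 0, -0.08], [1, 0, 0, 0, -0.08], [1, 0, 0, 0, -0.08], [1, 0, 0, 0, -0.08], [1, 0, 0, 0, -0.08], [1, 0, 0, 0, -0.08], [1, 0, 0, 0, 0]]}}

```text
clock: 7.62
position: [0.5916, 0.0718, 0.1234]
ee_rot: [2.79, 1.443, 0.004]
force: [0.5, -0.6, 9.0]
width: 0.608
gripper_force: 40.0
```

```bash
python3 s.py
```

```text
7.6167 [0.5916 0.0718 0.1234] -35.3 [ 0.47 -0.64  9.  ] [-0.12 -0.09 -0.01] 0.6079083824540421
```

Forces are low. For the rest of the twist I'll shift the TCP to compensate for the cap's offset in the grip.

Emit:
{"name": "drive_tool", "arguments": {"steps": [[1, 0.2, -0.4, 0, -0.08], [1, 0.2, -0.4, 0, -0.08], [1, 0.2, -0.4, 0, -0.08], [1, 0.2, -0.4, 0, -0.08], [1, 0.2, -0.4, 0, -0.08], [1, 0.2, -0.4, 0, -0.08], [1, 0.2, -0.2, 0, -0.09], [1, 0, 0, 0, 0], [1, 0, 0, 0, 0]]}}

```text
clock: 8.37
position: [0.5927, 0.0694, 0.1233]
ee_rot: [-3.082, -0.608, -0.004]
force: [-1.1, 0.9, 7.5]
width: 0.604
gripper_force: 40.0
```

```bash
python3 s.py
```

```text
8.3667 [0.5927 0.0694 0.1233] -67.69 [-1.15  0.9   7.47] [ 0.09  0.04 -0.06] 0.6044309543603444
```

Emit:
{"name": "drive_tool", "arguments": {"steps": [[1, 0, 0, 0, -0.03], [1, 0, 0, 0, -0.03], [1, 0, 0, 0, 0]]}}

```text
clock: 8.62
position: [0.5928, 0.0693, 0.1232]
ee_rot: [-3.099, -0.513, -0.004]
force: [-0.4, 0.7, 7.9]
width: 0.607
gripper_force: 40.0
```

```bash
python3 s.py
```

```text
8.6167 [0.5928 0.0693 0.1232] -71.2 [-0.42  0.68  7.9 ] [ 0.01  0.06 -0.03] 0.6065515368695084
```

Emit:
{"name": "drive_tool", "arguments": {"steps": [[1, 0, 0, 0, -0.03], [1, 0, 0, 0, -0.03], [1, 0, 0, 0, 0]]}}

```text
clock: 8.87
position: [0.5928, 0.0694, 0.1233]
ee_rot: [-3.113, -0.42, -0.004]
force: [0.0, 0.9, 7.6]
width: 0.607
gripper_force: 40.0
```

```bash
python3 s.py
```

```text
8.8667 [0.5928 0.0694 0.1233] -74.63 [0.02 0.93 7.63] [0.08 0.02 0.12] 0.6070802017244392
```

The torque rises at the end stop (0.12 N m). I'll confirm with one more small turn, ease back to near alignment, and let the spring raise the cap.

Emit:
{"name": "drive_tool", "arguments": {"steps": [[1, 0, 0, 0, -0.03], [1, 0, 0, 0, 0]]}}

```text
clock: 9.03
position: [0.5928, 0.0694, 0.1233]
ee_rot: [-3.119, -0.375, -0.004]
force: [-0.3, -0.2, 7.9]
width: 0.606
gripper_force: 40.0
```

```bash
python3 s.py
```

```text
9.0333 [0.5928 0.0694 0.1233] -76.3 [-0.31 -0.18  7.9 ] [0.08 0.03 0.35] 0.6064287170933707
```

Emit:
{"name": "drive_tool", "arguments": {"steps": [[1, 0, 0, 0, 0.05], [1, 0, 0, 2, 0.05], [1, 0, 0, 1.5, 0], [1, 0, 0, 1.5, 0], [1, 0, 0, 1, 0], [1, 0, 0, 0, 0]]}}

```text
clock: 9.53
position: [0.5926, 0.0693, 0.1283]
ee_rot: [-3.096, -0.532, -0.003]
force: [4.3, 1.3, -1.0]
width: 0.608
gripper_force: 40.0
```

```bash
python3 s.py
```

```text
9.5333 [0.5926 0.0693 0.1283] -70.52 [ 4.31  1.35 -0.97] [ 0.32 -0.85  0.09] 0.6081618941865314
```

The stop is confirmed (0.35 N m). The ears hold the cap at +2.6 mm, matching the locked height of 2.5. Now I'll release and retreat.

Emit:
{"name": "drive_tool", "arguments": {"steps": [[0, 0, 0, 0, 0], [0, 0, 0, 0, 0], [0, 0, 0, 0, 0], [0, 0, 0, 0, 0], [0, 0, 0, 0, 0], [0, 0, 0, 0, 0], [0, 0, 0, 15, 0], [0, 0, 0, 30, 0], [0, -10, -10, 30, 0], [0, -20, -20, 20, 0], [0, -20, -20, 0, 0], [0, -20, -20, 0, 0], [0, -30, -20, 0, 0], [0, -30, -20, 0, 0], [0, -30, -20, 0, 0], [0, -30, -20, 0, 0], [0, 0, 0, 0, 0]]}}

```text
clock: 10.95
position: [0.3959, -0.0848, 0.2229]
ee_rot: [3.097, 0.523, -0.006]
force: [-0.8, -1.0, -0.4]
width: 1.001
gripper_force: 0.0
```

```bash
python3 s.py; python3 - <<'E'
from h import *
t=cam("top"); s=cam("side")
def patch(d,c,z,half,mm):
    n=int(2*half/mm); A=np.zeros((n,n,2),np.float32)
    for i in range(n):
        for j in range(n): A[i,j]=proj(d,[c[0]+(half-i*mm)/1e3,c[1]+(half-j*mm)/1e3,z])
    return cv2.remap(cv2.cvtColor(np.asarray(d["image"]),cv2.COLOR_RGB2BGR),A[...,0],A[...,1],cv2.INTER_CUBIC)
u,v=proj(s,[.59,.068,.12]).astype(int)
i=cv2.cvtColor(np.asarray(s["image"]),cv2.COLOR_RGB2BGR)[v-40:v+40,u-40:u+40]
cv2.imwrite("pics/fin.png",np.hstack([patch(t,(.59,.068),.15,50,.25),cv2.resize(i,(400,400),interpolation=cv2.INTER_CUBIC)]))
E
```

```text
10.95 [ 0.3959 -0.0848  0.2229] -70.84 [-0.83 -1.04 -0.37] [-0.02  0.05  0.01] 1.000800084730898
```

View pics/fin.png

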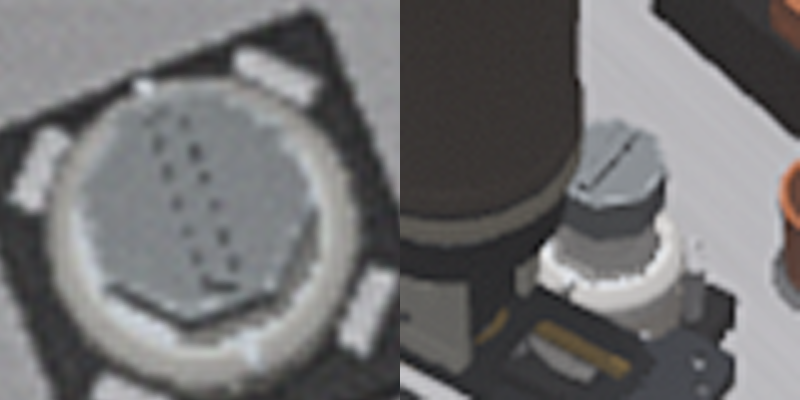

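The picture shows the cap level on the neck. Its rib (about 18°) runs toward the ridges at (143,87) and (255,352), on the stop side and within the lug play. The gripper is clear, so I'll hand in.

```bash
python3 -c "
from cell import arm
print(arm.sign_off())"
```

```text
the job is handed in; nothing more can be done
None
```

The grey cap is on the lime jar, pressed down, twisted clockwise to the stop and locked; its rib is within about 5° of the ridges, and I let go and handed the job in at about 11 s (the sign-off gave no verdict).

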